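# Take the filter plate out of the bench dust extractor and check it against the lamp

## Task

Check the bench dust extractor's filter: swing the hinged cover flap on its top back past upright so that it stays open, then draw the filter plate, which has a pull tab on top, up out of its slot. Finish while holding the plate up in the bench lamp's beam, upright, still, its broad face square to the lamp, centred about 15 cm in front of the shade's mouth; nothing else may carry it and you do not put it down. Do not bump the lamp, and leave the other things on the bench where they are.

Things in the scene. Friction and masses are not known exactly. Their poses are not given: they have to be found in the camera images.
- extractor: grey sheet-steel bench dust extractor, fixed, 250 deep (x) x 240 wide (y) x 140 mm high plus an outlet stub 35 mm long at the back. Origin: centre of its underside; x axis from the intake grille (front, -x) to the fan end, z up. The flap covers a well in its top: x -112 to -20, y -105 to 105 mm, floor at z = 104 mm
- slot_mouth (a point): centre of the mouth of the filter slot in the floor of the well, at x = -70, y = 0, z = 104 mm in the extractor's frame; the slot is 24 mm (x) by 168 mm (y) and goes straight down to z = 6 mm. The filter plate stands in it
- flap (a joint): cover flap of the extractor: 0 rad = shut and level, grows as its front edge swings up and back towards the extractor's +x, 1.57 = upright, 2.3 = stop. Stiff friction hinge (0.11 N m), stays where it is left; may start ajar by up to 0.2. Panel 112 (hinge to front edge) x 232 wide x 4 mm, 140 g
- flap_hinge (a point): middle of the flap's hinge line, at x = -15, y = 0, z = 140 mm in the extractor's frame; the line runs along the extractor's y; the underside of the shut flap is level with it
- flap_handle (a point): middle of the bar of the flap's D-shaped pull handle: round steel bar, 10 mm thick, along the extractor's y, 86 mm clear between its two posts; 102 mm from the hinge line and 10 mm from the front edge; bar axis 32 mm above the flap's top face, 36 mm above the hinge line when shut
- filter: filter plate: pleated paper in a metal frame, 18 thick (x) x 160 wide (y) x 98 mm high (z), with a black pull tab on the middle of its top edge, 10 thick (x) x 40 wide (y) x 30 mm high; 150 to 250 g. Origin: centre of its underside; x axis square to its broad faces. Starts upright in the slot, axes as the extractor's, underside 6 mm above the bench, tab 6 mm under the shut flap
- filter_mid (a point): centre of the filter plate's frame, 49 mm above its underside
- filter_tab (a point): gripping point of the pull tab, 118 mm above the plate's underside, 20 mm above the frame's top edge
- lamp: black and steel bench lamp, fixed; round base 150 mm across, shade axis level at 235 mm height, elbow behind it, highest point about 300 mm. Origin: centre of the base's underside; its beam runs level along its own -x axis
- lamp_shade (a point): centre of the mouth of the lamp's shade (mouth 110 mm across), 90 mm from the base's centre along the beam, 235 mm up
- lamp_spot (a point): point on the beam 150 mm in front of the shade's mouth, 235 mm up: where the plate's centre is to be held
- figure: carved wooden figure, 80 mm base, 168 mm tall; bystander, origin at the centre of its underside
- mug: white mug, 80 mm across, 85 mm tall; bystander, origin at the centre of its underside
- jar: glass wax jar, 68 mm across, 75 mm tall; bystander, origin at the centre of its underside
- blank: block of wood with a knot, 110 x 65 x 50 mm; bystander, origin at the centre of its underside
- sander: cork sanding block, 112 x 66 x 33 mm; bystander, origin at the centre of its underside
- mallet: square wooden mallet lying down, head 65 x 110 x 60 mm, handle 180 mm along its -x; bystander, origin at the centre of its underside (of the head)
- gouge: gouge lying flat, handle along its -x and blade along its +x, 240 mm long, 24 mm high; bystander, origin at the centre of its underside (below the joint of handle and blade)

How it is judged:
By the outcome, as a careful person would: the job done as asked, in the order asked, and still so for the second after the job is handed in, while the arm keeps its last pose, push and grip.
It also fails if it takes over 56 s, if anything falls off the work surface, if the arm or the gripper's body presses on something with over 40 N, if the wrist force passes 120 N, or if a joint passes its speed limit or range.

## Robot

A 6-joint arm with a two-finger parallel gripper is mounted at the origin on the work surface. World frame = base frame: x ahead of the robot, y to its left, z up, the work surface at z = 0. Lengths are in m, angles in rad, forces in N, time in s.
With the tool pointing down it reaches from about 0.275 to 0.725 m from the base axis. Payload 5.6 kg.
Tool frame: the origin (TCP) lies midway between the tips of the shut fingers; the grasp point (between the pads) lies grip_point_offset behind it (grip_point_offset is the distance from the TCP to the grasp point, in m); z points along the fingers, y is the line along which they close (so a half turn about z gives the same grasp; the last joint's range is limited). The gripper opens to 85 mm and grips with 20 to 120 N. Pads are 22 mm wide; open, the fingers measure 114 mm over their backs; the gripper's body (76 mm by 85 mm) begins 54 mm behind the grasp point. The pads swing forward as they close: fully open they stand 13 mm farther back than shut.
Start: joints at [1.417, 0.255, 0.108, 0, -1.424, -0.285], TCP at [0.234, 0.498, 0.207] pointing down, gripper open.
Joint ranges: [-2.95, 2.95], [-1.21, 1.97], [-1.09, 1.5], [-2.87, 1.71], [-2.94, -0.07], [-3.05, 3.05]. Speed limits (rad/s): [2.57, 2.57, 3.14, 3.14, 3.14, 3.14].

## Interface

Orientations are given as a 3x3 rotation matrix whose columns are the frame's x, y, z axes.
In Python, from plant import get_obs, snapshot, camera_info, hand_in, grip_point_offset gives the robot as it stands.
- The arm moves only by the shell command python3 -m creep 'ROWS' [FORCE]. ROWS is JSON, a list that holds one entry, the list of rows, each a list of 7 numbers: the closure, from -1 (fully open) to 1 (shut), then the shift along the tool's x, y, z in mm, then the turn, a rotation vector about the tool's x, y, z in rad. A call has exactly 8 rows; each row is the pose to reach, as a shift and turn from the pose commanded when the call began, along the tool's axes at that moment; what a row does not reach only later rows make up. A row lasts 1/8 s, in which the tool goes at most 62.5 mm and 10.7 degrees, less where a joint would pass 70% of its speed; a pose out of reach is approached as far as the arm can. A call with a gripper value outside its range is refused whole. The fingers move at their own pace and stop on an object; FORCE is the grip in N (left out, the last holds). Time passes only in rows, so rows that repeat a pose let the fingers close, or fill a call up. It gives the time, the measured TCP pose, the force, the opening and the grip force at its end, in the units of the state.
- get_obs(): the state, without advancing time (a new reading comes with each control period).
- snapshot(name): name is "scene" or "top" or "wrist"; returns (picture, depth): 400x640x3 uint8, red, green, blue; 400x640 float32, m along the optical axis (not along the pixel's ray), 0 where there is no reading.
- camera_info(name): a dict with "vertical_fov" (degrees; the focal length in pixels is half the picture's height over the tangent of half this angle, whatever the lens; pixels are square), "cx", "cy" (the principal point, pixels), "k1" (the pictures are not rectified: a ray, as slopes to the right and down, at radius r is drawn at 1 + k1 r^2 times it, then the intrinsics apply), "R" (3x3) and "t" (3): a world point X has camera coordinates R X + t; the wrist camera has in their place "T_tool_cam" (4x4, takes a point from camera to tool coordinates, whose origin is the TCP and whose axes are the flange's). Camera axes: x right, y down, z forward; pixel columns grow to the right and rows downward; lengths in m; the calibration is good to about 2 mm. A picture is of the moment at which its call begins: read the wrist's pose just before it. camera_info takes no time and is no camera call.
- hand_in(): hands the job in; it is judged then, once.
The state is a dict: "time": time; "qpos": joint angles; "qvel": joint speeds; "joint_torque": joint torques, N m; "eef_pos": TCP position; "tcp_rot": TCP orientation; "contact_force": force on the tool from outside, world axes, zero at the start; "ft_torque": the same for the moment, N m; "gripper_width": opening from 0.0 (shut) to 1.0 (fully open); "grasp_force": force on a finger pad.
Only numpy, scipy, OpenCV 4.12 (cv2) and the standard library are available. Lean on these libraries where they do the work, as an engineer would, in place of code of your own. Each camera call takes 0.05 s, during which the arm holds its last target. There are 200 camera calls.

## Working session

There is one attempt and no reset: what is moved stays moved. The work goes in short steps, Python scripts to look and compute and a shell command to move; the robot and the scene stay as the last step left them, time stands still between calls to the robot, and variables do not carry over. Pictures are saved under pics/ and viewed, at most 10 in all, crops included, and the job is handed in when it is done.

```bash
ls; mkdir -p pics
python3 - <<'E'
from plant import *
import cv2,numpy as np
o=get_obs();print(o['time'],o['eef_pos'],o['tcp_rot'],o['gripper_width'],grip_point_offset)
for n in("scene","top"):
    p,d=snapshot(n);cv2.imwrite(f"pics/{n}0.png",p[:,:,::-1]);np.save(f"{n}0.npy",d)
    print(n,camera_info(n))
print(camera_info("wrist"))
E
```

```text
pics
0.0 [0.23337188 0.49741962 0.20659293] [[ 9.05223551e-01 -4.24934982e-01 -7.64293068e-04]
 [-4.24935665e-01 -9.05221840e-01 -1.76086032e-03]
 [ 5.63963718e-05  1.91874762e-03 -9.99998158e-01]] 0.9997173122327947 0.0187
scene {'vertical_fov': 47.716818171402785, 'cx': 323.9766143784872, 'cy': 197.58542206830356, 'k1': 0.007069187466582808, 'R': array([[-0.65202945,  0.7581629 ,  0.00682658],
       [ 0.40285571,  0.35406042, -0.8440074 ],
       [-0.64231213, -0.54756756, -0.53628807]]), 't': array([ 0.32179771, -0.04582646,  2.00909282])}
top {'vertical_fov': 57.999100418069645, 'cx': 319.94454164610096, 'cy': 195.7201341191498, 'k1': -0.012204796253408024, 'R': array([[ 4.88729177e-04, -9.99796648e-01,  2.01599535e-02],
       [-9.85146457e-01, -3.94314975e-03, -1.71670936e-01],
       [ 1.71715520e-01, -1.97766062e-02, -9.84948052e-01]]), 't': array([-0.03183013,  0.51865637,  1.18851391])}
{'vertical_fov': 64.21732506477369, 'cx': 314.4373322838221, 'cy': 197.89464271586206, 'k1': 0.0016024802668294228, 'T_tool_cam': array([[-2.26992650e-04, -9.44300502e-01, -3.29084350e-01,
         8.33482840e-02],
       [ 9.99999945e-01, -2.94031944e-04,  1.53947992e-04,
        -5.95306693e-04],
       [-2.42134478e-04, -3.29084297e-01,  9.44300517e-01,
        -1.65948637e-01],
       [ 0.00000000e+00,  0.00000000e+00,  0.00000000e+00,
         1.00000000e+00]])}
```

View pics/scene0.png

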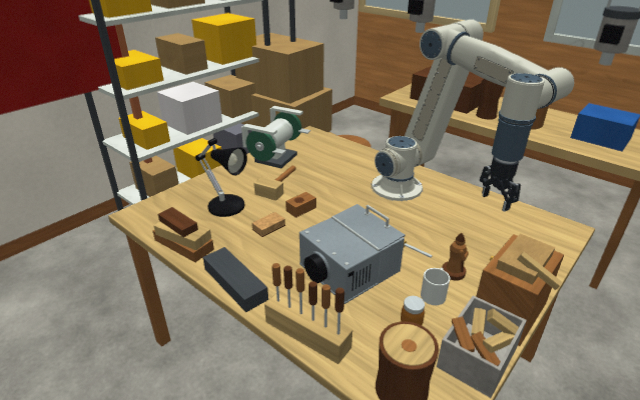

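View pics/top0.png

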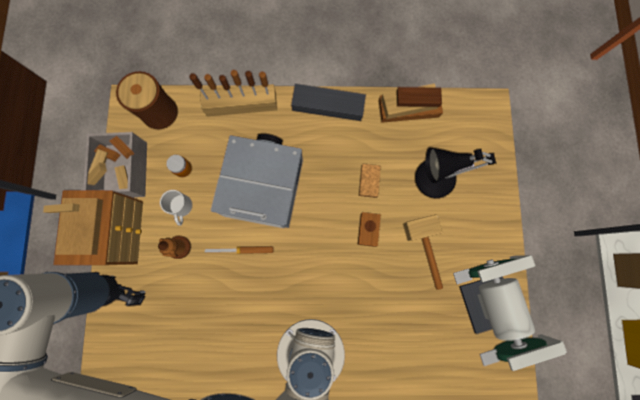

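The scene view shows the extractor in the centre with its intake and flap facing the robot, and the lamp at the left, shade at (235,160). In the top view the extractor's corners are about (228,136), (302,148), (288,226) and (213,212), with the handle at (248,212). The lamp base is at (436,179), the shade mouth at (432,163), and the beam points image-left (+y).

```bash
cat > h.py <<'E'
import numpy as np,cv2
from plant import *
def rays(info,uv):
    f=200/np.tan(np.radians(info['vertical_fov'])/2)
    uv=np.asarray(uv,float).reshape(-1,1,2)
    K=np.array([[f,0,info['cx']],[0,f,info['cy']],[0,0,1]])
    return cv2.undistortPoints(uv,K,np.array([info['k1'],0,0,0,0.]))[:,0]
def cloud(info,d,box=(0,0,640,400),pose=None):
    u,v=np.meshgrid(np.arange(box[0],box[2]),np.arange(box[1],box[3]))
    u=u.ravel();v=v.ravel();z=d[v,u];k=z>0;u,v,z=u[k],v[k],z[k]
    xy=rays(info,np.c_[u,v]);P=np.c_[xy*z[:,None],z]
    if 'R' in info: W=(P-info['t'])@info['R']
    else:
        T=info['T_tool_cam'];W=(P@T[:3,:3].T+T[:3,3])@pose[1].T+pose[0]
    return W,np.c_[u,v]
def onplane(info,uv,z):
    r=rays(info,uv);D=np.c_[r,np.ones(len(r))]@info['R'];C=-info['R'].T@info['t']
    s=(z-C[2])/D[:,2];return C+s[:,None]*D
def project(info,X):
    f=200/np.tan(np.radians(info['vertical_fov'])/2)
    K=np.array([[f,0,info['cx']],[0,f,info['cy']],[0,0,1]])
    return cv2.projectPoints(np.asarray(X,float).reshape(-1,1,3),cv2.Rodrigues(info['R'])[0],info['t'],K,np.array([info['k1'],0,0,0,0.]))[0][:,0]
E
python3 - <<'E'
from h import *
p=cv2.imread('pics/top0.png');a=cv2.resize(p[120:240,200:320],None,fx=4,fy=4,interpolation=2);b=cv2.resize(p[130:210,390:510],None,fx=4,fy=4,interpolation=2)
cv2.imwrite('pics/c1.png',np.hstack([a[:480],np.vstack([b,np.zeros((160,480,3),np.uint8)])])[:, :800])
i=camera_info('top');d=np.load('top0.npy')
W,uv=cloud(i,d,(200,120,320,240))
k=(W[:,2]>.12)&(W[:,2]<.20)
print(cv2.minAreaRect(W[k,:2].astype(np.float32)*1000),np.percentile(W[k,2],[1,10,50,90,99]))
for r in range(130,232,6):
    j=(uv[:,1]==r)&(abs(uv[:,0]-(258-(r-180)*.19)-14)<3);print(r,W[j].mean(0).round(4))
W,uv=cloud(i,d,(400,135,510,205))
for z0,z1 in((.003,.03),(.03,.15),(.15,.2),(.2,.23),(.23,.25),(.25,.28),(.28,.35)):
    k=(W[:,2]>z0)&(W[:,2]<z1)
    if k.sum()>3:print(z0,k.sum(),cv2.minAreaRect(W[k,:2].astype(np.float32)*1000))
i=camera_info('scene');d=np.load('scene0.npy')
W,uv=cloud(i,d,(190,125,265,220))
for z0,z1 in((.003,.03),(.03,.15),(.17,.19),(.19,.21),(.21,.23),(.23,.25),(.25,.27),(.27,.29),(.29,.35)):
    k=(W[:,2]>z0)&(W[:,2]<z1)&(W[:,0]<1)&(W[:,1]>-.6)
    if k.sum()>3:print('s',z0,k.sum(),cv2.minAreaRect(W[k,:2].astype(np.float32)*1000))
E
```

```text
((569.8417358398438, 169.63536071777344), (238.669677734375, 284.782470703125), 78.94483184814453) [0.13218673 0.13705838 0.14191387 0.14874014 0.18354975]
130 [ 0.7708  0.1094 -0.0022]
136 [7.470e-01 1.123e-01 1.000e-04]
142 [0.6978 0.1077 0.0797]
148 [0.6578 0.1049 0.1394]
154 [0.638  0.1109 0.1385]
160 [0.618  0.1137 0.1389]
166 [0.5978 0.1163 0.1405]
172 [0.5784 0.1191 0.1392]
178 [0.5587 0.1218 0.1398]
184 [0.5388 0.1242 0.142 ]
190 [0.519  0.1266 0.1445]
196 [0.4999 0.1324 0.1444]
202 [0.4807 0.135  0.1454]
208 [0.4615 0.1373 0.1476]
214 [0.442  0.139  0.1541]
220 [0.4241 0.1424 0.1482]
226 [ 0.4188  0.1653 -0.001 ]
0.003 1124 ((626.648193359375, -520.754638671875), (257.9346008300781, 410.4124755859375), 0.09245282411575317)
0.03 82 ((579.697265625, -485.1077880859375), (29.160207748413086, 84.78263092041016), 33.855831146240234)
0.15 203 ((583.4236450195312, -455.4150390625), (75.81938934326172, 210.10610961914062), 0.4260280430316925)
0.2 234 ((598.806640625, -458.67681884765625), (102.95551300048828, 212.04808044433594), 9.195281982421875)
0.23 184 ((609.6104125976562, -428
[... 618 characters left out ...]
73828), 9.246725082397461)
s 0.19 173 ((452.6308898925781, -475.5240478515625), (374.4080810546875, 210.05361938476562), 6.568535804748535)
s 0.21 191 ((451.55413818359375, -474.9316101074219), (399.0763244628906, 207.06875610351562), 7.456485271453857)
s 0.23 198 ((595.7198486328125, -444.23956298828125), (115.0921630859375, 174.99264526367188), 9.492867469787598)
s 0.25 220 ((577.7988891601562, -424.4659729003906), (160.5100555419922, 99.66543579101562), 83.810302734375)
s 0.27 128 ((584.640869140625, -420.27191162109375), (141.3396759033203, 74.75372314453125), 88.3918685913086)
s 0.29 29 ((594.7081298828125, -418.1571960449219), (31.014429092407227, 128.46116638183594), 8.42320728302002)
```

View pics/c1.png

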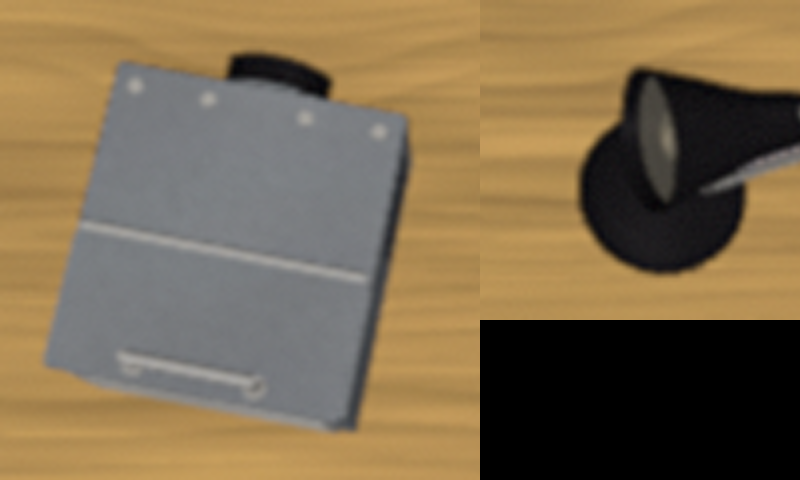

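Run:
```python
from h import *
i=camera_info('top')
def px(c,ox,oy,sx=0):c=np.array(c,float);return np.c_[(c[:,0]+.5-sx)/4-.5+ox,(c[:,1]+.5)/4-.5+oy]
c=onplane(i,px([(120,62),(407,118),(82,226),(365,278)],200,120),.14);print(c.round(4))
for a,b in((0,1),(2,3)):
    v=c[a]-c[b];print('yaxis ang',np.degrees(np.arctan2(-v[0],v[1])),np.linalg.norm(v))
h=onplane(i,px([(118,356),(252,383)],200,120),.188);print('handle',h.round(4),np.linalg.norm(h[0]-h[1]),h.mean(0))
print('base',onplane(i,px([(663.5,190.5)],390,130,480),.012))
print('mouth',onplane(i,px([(653,138),(640,68),(662,208)],390,130,480),.235))
d=np.load('top0.npy');W,uv=cloud(i,d,(200,120,320,240))
# back deck only (hinge..back) plane + flap plane
yaw=np.arctan2(-(c[0]-c[1])[0],(c[0]-c[1])[1]);ex=np.array([np.cos(yaw),np.sin(yaw)]);ey=np.array([-ex[1],ex[0]])
hm=c[2:,:2].mean(0);q=np.c_[(W[:,:2]-hm)@ex,(W[:,:2]-hm)@ey]
k=(W[:,2]>.12)&(W[:,2]<.16);
for lo in range(-110,140,10):
    j=k&(q[:,0]>lo/1e3)&(q[:,0]<lo/1e3+.01)
    if j.sum()>5:print(lo+5,j.sum(),(np.median(W[j,2])*1e3).round(1),(np.percentile(q[j,1],[1,99])*1e3).round(1))
k=(W[:,2]>.165)&(W[:,2]<.22);print('bar',k.sum(),W[k].mean(0),(np.median(q[k],0)*1e3),np.median(W[k,2]))
# lamp shade
W,uv=cloud(i,d,(415,135,480,205));k=(W[:,2]>.2)&(W[:,2]<.33)
for y in np.arange(-.50,-.30,.01):
    j=k&(W[:,1]>y)&(W[:,1]<y+.01)
    if j.sum()>4:
        top=W[j][W[j,2]>W[j,2].max()-.008];print('y%.3f'%(y+.005),j.sum(),W[j,0].min().round(4),W[j,0].max().round(4),'ridge',top.mean(0).round(4))
```

```text
[[0.6999 0.2635 0.14  ]
 [0.6544 0.0312 0.14  ]
 [0.5639 0.2875 0.14  ]
 [0.523  0.063  0.14  ]]
yaxis ang -11.10134356881541 0.23676219792444403
yaxis ang -10.343521628610084 0.22816454060475175
handle [[0.4536 0.2434 0.188 ]
 [0.4337 0.143  0.188 ]] 0.10231884892899734 [0.44365634 0.19321037 0.188     ]
base [[ 0.59314135 -0.4442022   0.012     ]]
mouth [[ 0.58167019 -0.36034833  0.235     ]
 [ 0.63536285 -0.35351026  0.235     ]
 [ 0.52887321 -0.36413581  0.235     ]]
-105 227 148.9 [-118.4  112.1]
-95 149 147.7 [-119.2  115.6]
-85 249 147.7 [-119.2  112.9]
-75 236 146.8 [-118.5  111.5]
-65 242 146.4 [-117.4  113.2]
-55 240 146.0 [-118.6  112.6]
-45 242 145.4 [-117.6  115.4]
-35 237 145.2 [-117.9  113.7]
-25 237 144.3 [-118.4  113.6]
-15 233 144.0 [-117.1  114.6]
-5 246 143.9 [-118.2  112.7]
5 201 141.8 [-117.5  114.8]
15 230 139.1 [-117.6  115.1]
25 228 139.3 [-118.   114.1]
35 229 139.2 [-117.4  113.8]
45 230 139.4 [-117.7  113.7]
55 228 138.8 [-118.6  115. ]
65 218 139.2 [-116.   113.4]
75 225 139.2 [-118.4  113.9]
85 226 139.4 [-117.2  114.2]
95 216 138.8 [-116.9  115. ]
105 2
[... 305 characters left out ...]
0.4674  0.2938]
y-0.455 48 0.5719 0.6165 ridge [ 0.5948 -0.4551  0.2566]
y-0.445 50 0.5688 0.616 ridge [ 0.5951 -0.445   0.2582]
y-0.435 56 0.5639 0.6155 ridge [ 0.5913 -0.435   0.2598]
y-0.425 56 0.5572 0.6143 ridge [ 0.5891 -0.4243  0.2625]
y-0.415 56 0.5545 0.6174 ridge [ 0.5891 -0.4143  0.2666]
y-0.405 66 0.5489 0.6192 ridge [ 0.5831 -0.4045  0.2704]
y-0.395 74 0.5423 0.6217 ridge [ 0.5823 -0.3949  0.2737]
y-0.385 89 0.5392 0.6252 ridge [ 0.581  -0.3849  0.2774]
y-0.375 142 0.5333 0.6234 ridge [ 0.5811 -0.3743  0.2815]
y-0.365 241 0.5275 0.6286 ridge [ 0.5771 -0.3648  0.2841]
y-0.355 77 0.5629 0.6321 ridge [ 0.5849 -0.3568  0.2873]
y-0.345 16 0.6152 0.6335 ridge [ 0.6194 -0.349   0.2723]
```

Back deck gives the extractor yaw ≈ -11°, hinge ≈ (0.543, 0.174), and flap ajar by ≈ 0.045 rad. The handle bar is near (0.444, 0.192, 0.181). Next: a cone fit for the lamp axis and the first move's shift.

```bash
cat >> h.py <<'E'
from scipy.spatial.transform import Rotation as Ro
from scipy.optimize import least_squares
YAW=np.radians(-11.0);HINGE=np.array([.5432,.1736,.14])
def ext(yaw=None):
    y=YAW if yaw is None else yaw
    return np.array([[np.cos(y),-np.sin(y),0],[np.sin(y),np.cos(y),0],[0,0,1]])
def tool(yaw,tilt=0):
    "tool x=-ey, y=-ex, z=down; tilt swings the hand about extractor y like the flap"
    E=ext(yaw);R=np.c_[-E[:,1],-E[:,0],[0,0,-1]]
    return Ro.from_rotvec(E[:,1]*tilt).as_matrix()@R
def rel(p,R,o=None):
    o=o or get_obs();A=o['tcp_rot']
    return (A.T@(np.array(p)-o['eef_pos'])*1e3).round(1),Ro.from_matrix(A.T@R).as_rotvec().round(3)
E
python3 - <<'E'
from h import *
print(rel([.444,.192,.27],tool(YAW)))
i=camera_info('top');c=np.array([[174,246],[245,250]]);print(onplane(i,c,.05))
Ws=[]
for n,b in(('top',(415,135,470,205)),('scene',(205,130,250,185))):
    i=camera_info(n);d=np.load(n+'0.npy');W,uv=cloud(i,d,b)
    k=(W[:,2]>.17)&(W[:,2]<.30)&(W[:,1]>-.43)&(W[:,1]<-.34)&(W[:,0]>.5)&(W[:,0]<.66);print(n,k.sum());Ws.append(W[k])
def f(p,W):
    x0,z0,a,r0,b=p;D=np.array([-np.sin(a),np.cos(a)]);q=W[:,:2]-[x0,-.40]
    s=q@D;t=q@np.array([D[1],-D[0]]);return np.hypot(t,W[:,2]-z0)-(r0+b*s)
for W in(Ws[0],Ws[1],np.vstack(Ws)):
    r=least_squares(f,[.59,.235,.15,.04,.4],args=(W,),loss='soft_l1',f_scale=.002);e=f(r.x,W)
    print(r.x.round(4),np.degrees(r.x[2]),np.median(abs(e)))
    x0,z0,a,r0,b=r.x;s=(.055-r0)/b;print('mouth by r=55:',x0-np.sin(a)*s,-.4+np.cos(a)*s)
E
```

```text
(array([320.4, 187.1, -63. ]), array([ 1.000e-03, -1.000e-03,  1.324e+00]))
[[0.34725491 0.45184204 0.05      ]
 [0.33465699 0.21726373 0.05      ]]
top 962
scene 619
[0.5872 0.2372 0.1494 0.0365 0.3483] 8.5572879052492 0.001435699522190581
mouth by r=55: 0.5793369813041161 -0.3475289828564512
[0.6069 0.2416 0.3887 0.026  0.4851] 22.268060480495276 0.0056073726063816665
mouth by r=55: 0.5842091718323708 -0.34462380874709064
[0.5897 0.2378 0.1708 0.0365 0.325 ] 9.786129325555581 0.002840105976585919
mouth by r=55: 0.5800823180222014 -0.3440135819617192
```

```bash
python3 -m creep '[[[-1,10,5,-40,0,0,0.1],[-1,60,35,-63,0,0,0.28],[-1,110,65,-63,0,0,0.46],[-1,160,95,-63,0,0,0.64],[-1,215,125,-63,0,0,0.82],[-1,265,155,-63,0,0,1.0],[-1,310,180,-63,0,0,1.17],[-1,320,187,-63,0,0,1.324]]]'
python3 - <<'E'
from h import *
o=get_obs();p,d=snapshot('wrist');cv2.imwrite('pics/w1.png',p[:,:,::-1])
pose=(o['eef_pos'],o['tcp_rot']);print(o['time'],pose,o['qpos'],o['gripper_width'])
i=camera_info('wrist');W,uv=cloud(i,d,pose=pose)
np.savez('w1.npz',W=W,uv=uv)
E=ext();q=(W-HINGE)@E
k=(q[:,2]>.03)&(q[:,2]<.06)&(abs(q[:,0]+.1)<.03)&(abs(q[:,1])<.07);print('bar',k.sum(),(q[k].mean(0)*1e3).round(1),(np.percentile(q[k],[2,98],axis=0)*1e3).round(1))
E
```

```text
time: 1.1
eef_pos: [0.4448, 0.1902, 0.27]
tcp_rot: [[-0.199, -0.98, -0.001], [-0.98, 0.199, -0.001], [0.001, 0.001, -1.0]]
contact_force: [0.4, 0.4, 0.4]
gripper_width: 0.998
grasp_force: 0.0
1.1 (array([0.44482302, 0.19020013, 0.27001379]), array([[-1.99429593e-01, -9.79911794e-01, -8.44699878e-04],
       [-9.79911617e-01,  1.99430314e-01, -8.78552402e-04],
       [ 1.02936262e-03,  6.52521877e-04, -9.99999257e-01]])) [ 7.28972592e-01  1.12113163e-01  8.78298754e-02  9.26432993e-05
 -1.54772827e+00 -9.29751015e-01] 0.9980494096469603
bar 1406 [-99.5  -2.8  44. ] [[-104.2  -49.4   40.2]
 [ -94.7   50.3   46.2]]
```

View pics/w1.png

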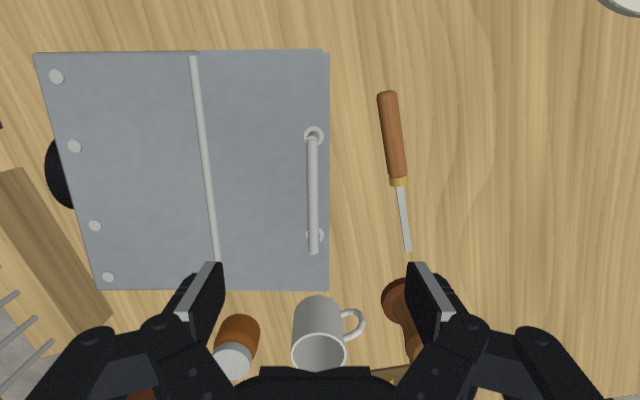

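The wrist view shows the bar at (313,195), running square to the finger line, with the hinge line at (205,160). That agrees with the estimate within a millimetre, so I go down and grip the bar.

```bash
python3 -m creep '[[[-0.2,-2,0,50,0,0,0],[-0.2,-2,0,95,0,0,0],[-0.2,-2,0,106,0,0,0],[1,-2,0,106,0,0,0],[1,-2,0,106,0,0,0],[1,-2,0,106,0,0,0],[1,-2,0,106,0,0,0],[1,-2,0,106,0,0,0]]]' 30
python3 - <<'E'
from h import *
o=get_obs();R0=o['tcp_rot'];p0=o['eef_pos'];G=.0187
E=ext();g=p0+R0[:,2]*-G;q=E.T@(g-HINGE);r=np.hypot(q[0],q[2]);th0=np.arctan2(q[2],-q[0]);print(q,r,th0)
# bar arc, flap angle increments, tilt part
for dth in np.radians([8,16,24,32,40,48,56,64,72,80,88,96,104,112,118]):
    t=th0+dth;gp=HINGE+E@[-r*np.cos(t),q[1],r*np.sin(t)]
    tilt=min(dth*.35,.6)
    R=Ro.from_rotvec(E[:,1]*tilt).as_matrix()@R0
    p=gp+R[:,2]*G
    print(round(np.degrees(dth)),gp.round(3),tilt.round(2),*rel(p,R,o))
E
```

```text
time: 2.15
eef_pos: [0.4444, 0.1947, 0.1648]
tcp_rot: [[-0.191, -0.982, 0.0], [-0.982, 0.191, 0.0], [-0.0, -0.0, -1.0]]
contact_force: [-0.0, -0.6, -0.8]
gripper_width: 0.002
grasp_force: 0.0
[-0.10104647  0.00183838  0.04347705] 0.1100029249625074 0.4063241296170523
8 [0.451 0.193 0.197] 0.05 [ -0.   -6.1 -13.7] [-0.049 -0.     0.   ]
16 [0.46  0.192 0.21 ] 0.1 [ -0.  -14.1 -26.3] [-0.098 -0.     0.   ]
24 [0.47  0.19  0.221] 0.15 [ -0.  -23.7 -37.5] [-0.147 -0.     0.   ]
32 [0.482 0.187 0.23 ] 0.2 [ -0.  -34.8 -47.3] [-0.195 -0.     0.   ]
40 [0.495 0.185 0.238] 0.24 [ -0.  -47.1 -55.3] [-0.244 -0.     0.   ]
48 [0.509 0.182 0.244] 0.29 [ -0.  -60.4 -61.5] [-0.293 -0.     0.   ]
56 [0.523 0.179 0.248] 0.34 [ -0.  -74.3 -65.7] [-0.342 -0.     0.   ]
64 [0.538 0.176 0.25 ] 0.39 [ -0.  -88.7 -67.8] [-0.391 -0.     0.   ]
72 [0.553 0.173 0.25 ] 0.44 [  -0.  -103.2  -67.8] [-0.44 -0.    0.  ]
80 [0.568 0.171 0.247] 0.49 [  -0.  -117.6  -65.7] [-0.489 -0.     0.   ]
88 [0.583 0.168 0.243] 0.54 [  -0.  -131.4  -61.6] [-0.538 -0.     0.   ]
96 [0.596 0.165 0.236] 0.59 [  -0.  -144.5  -55.5] [-0.586 -0.     0.   ]Traceback (most recent call last):
  File "<stdin>", line 10, in <module>
AttributeError: 'float' object has no attribute 'round'
```

The fingers shut fully and felt nothing, so the bar was missed. I'll look again.

Run:
```python
from h import *
o=get_obs();print(o['gripper_width'],o['grasp_force'],o['contact_force'])
p,d=snapshot('wrist');q,ds=snapshot('scene')
p=p[:,:,::-1];s=cv2.resize(q[190:310,280:430,::-1],(500,400),interpolation=2)
cv2.imwrite('pics/w2.png',np.hstack([p[:,170:470],s]))
np.save('scene2.npy',ds)
print(project(camera_info('scene'),o['eef_pos']),project(camera_info('scene'),[.4453,.1926,.181]))
```

```text
0.0018572681900430165 0.0 [-0.01325551 -0.6253956  -0.82262105]
[[377.46281924 216.23844495]] [[377.12988925 212.15721895]]
```

View pics/w2.png

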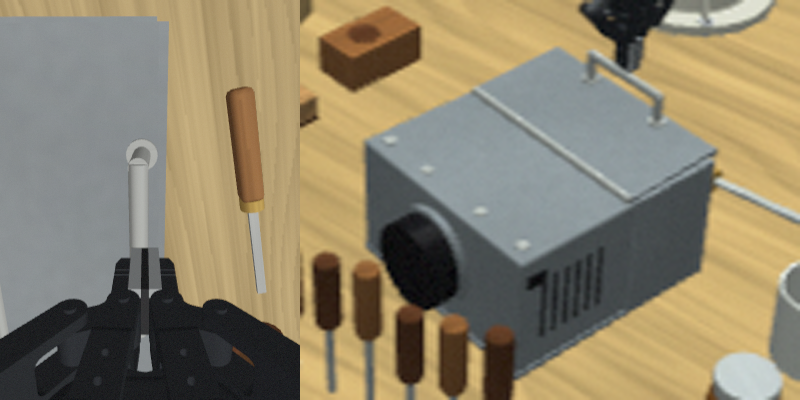

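The closed fingers hide the bar at (140,250) in the wrist half. In the scene half they end at the bar, at (628,68), with no tip showing below it. I'll measure the bar in the tool frame from depth.

Run:
```python
from h import *
o=get_obs();p,d=snapshot('wrist');pose=(o['eef_pos'],o['tcp_rot'])
i=camera_info('wrist')
W,uv=cloud(i,d,(280,150,350,300),pose=pose);t=(W-pose[0])@pose[1]*1e3
for v in list(range(160,300,8)):
    j=uv[:,1]==v
    s=t[j][np.argsort(t[j][:,2])]  # nearest along tool z
    c=p[v,280:350].mean(1)
    near=t[j][t[j][:,2]<t[j][:,2].min()+8]
    print(v,'n',len(near),near.mean(0).round(1),'y',near[:,1].min().round(1),near[:,1].max().round(1),'zmin',near[:,2].min().round(1))
W,uv=cloud(i,d,(170,20,330,120),pose=pose);q=(W-HINGE)@ext()*1e3;k=(q[:,2]>-5)&(q[:,2]<30)
for x in range(-110,0,20):
    j=k&(abs(q[:,0]-x)<5);print(x,j.sum(),np.median(q[j,2]) if j.any() else '')
```

```text
160 n 18 [ 51.2  -1.4 -17. ] y -5.5 2.6 zmin -18.6
168 n 21 [ 47.9  -1.7 -19.7] y -6.5 3.1 zmin -21.6
176 n 21 [ 44.   -1.7 -19.6] y -6.6 3.1 zmin -21.7
184 n 21 [ 40.   -1.7 -19.4] y -6.7 3.1 zmin -20.7
192 n 21 [ 35.9  -1.7 -19.4] y -6.7 3.1 zmin -21.3
200 n 20 [ 31.9  -1.5 -19.7] y -6.2 3.2 zmin -21.4
208 n 20 [ 27.8  -1.5 -19.7] y -6.3 3.2 zmin -21.4
216 n 19 [ 23.6  -1.8 -19.9] y -6.4 2.7 zmin -21.3
224 n 19 [ 19.3  -1.9 -19.9] y -6.5 2.7 zmin -21.5
232 n 19 [ 14.9  -1.9 -19.8] y -6.6 2.7 zmin -21.1
240 n 19 [ 10.4  -1.9 -19.8] y -6.6 2.7 zmin -21.2
248 n 28 [ 10.2   1.4 -28. ] y -5.2 7.9 zmin -28.8
256 n 27 [ 10.3   1.2 -35.9] y -4.9 7.6 zmin -36.5
264 n 44 [  9.1   1.7 -40.9] y -11.8 14.6 zmin -44.1
272 n 56 [  8.5   0.6 -46.5] y -12.2 14.9 zmin -50.4
280 n 64 [  8.3   1.4 -52.2] y -12.1 14.7 zmin -56.1
288 n 66 [  8.3   1.4 -57.8] y -11.9 14.6 zmin -61.5
296 n 58 [ 12.    1.3 -68. ] y -11.3 14.0 zmin -69.8
-110 1003 8.68969391681243
-90 1858 7.854989083266789
-70 1850 6.846789651155996
-50 1812 5.855480994165788
-30 1718 4.887097292651535
-10 0
```

Run:
```python
from h import *
z=np.load('w1.npz');W,uv=z['W'],z['uv']
R=np.array([[-1.99429593e-01,-9.79911794e-01,-8.44699878e-04],[-9.79911617e-01,1.99430314e-01,-8.78552402e-04],[1.02936262e-03,6.52521877e-04,-9.99999257e-01]]);t=(W-[.44482302,.19020013,.27001379])@R*1e3
for y in range(30,70,4):
    k=(abs(abs(t[:,1])-y)<2)&(t[:,2]<15);
    if k.sum()>3:
        s=t[k];m=s[:,2].argsort()[-4:];print(y,k.sum(),s[m].round(1).tolist(),uv[k][m].tolist())
o=get_obs();p,d=snapshot('wrist');i=camera_info('wrist');W,uv=cloud(i,d,(290,200,350,300),pose=(o['eef_pos'],o['tcp_rot']));t=(W-o['eef_pos'])@o['tcp_rot']*1e3
for v in range(216,262,4):
    j=(uv[:,1]==v);print(v,[(int(u),*map(int,a)) for u,a in zip(uv[j][:,0],t[j]) if u%4==0 and 300<=u<=336])
```

```text
30 1640 [[15.7, -31.2, -93.6], [15.9, -31.0, -93.5], [15.6, -31.7, -93.2], [15.7, -31.5, -92.9]] [[200, 341], [201, 340], [199, 340], [200, 339]]
34 1591 [[11.3, -35.3, -88.6], [10.7, -35.7, -88.4], [11.7, -35.7, -88.2], [11.2, -35.5, -88.1]] [[194, 340], [193, 341], [193, 338], [194, 339]]
38 1203 [[10.3, -39.7, -83.6], [11.4, -39.9, -83.5], [10.5, -39.9, -83.0], [11.2, -39.9, -82.9]] [[186, 331], [185, 328], [186, 329], [186, 327]]
42 3725 [[3.2, -41.3, -36.4], [-0.6, -41.7, -36.4], [-8.0, -41.5, -36.0], [-7.6, -41.5, -35.8]] [[223, 270], [223, 277], [225, 290], [225, 289]]
46 3463 [[1.4, 44.4, -36.1], [3.0, 44.2, -36.0], [2.4, 44.3, -36.0], [-7.6, 44.3, -35.9]] [[406, 273], [406, 270], [406, 271], [404, 289]]
50 1836 [[10.0, 50.2, -39.8], [9.7, 49.0, -39.4], [9.7, 49.5, -39.4], [9.5, 51.0, -39.1]] [[423, 261], [420, 261], [421, 261], [424, 261]]
54 2206 [[5.9, 54.0, -43.3], [5.9, 55.3, -43.2], [5.9, 54.9, -43.2], [5.5, 54.7, -42.6]] [[433, 273], [436, 273], [435, 273], [434, 273]]
58 2507 [[6.0, 56.6, -45.7], [5.9, 57.1, -45.6], [6.4, 56.0, -44.8], [6.1, 56.1, -43.6]] [[441, 276],
[... 1941 characters left out ...]
10, 2, -28), (320, 10, 4, -27), (324, 9, 6, -27), (328, 9, 7, -27), (332, -12, 12, 15), (336, -93, 26, 166)]
252 [(300, 2, -6, -18), (304, 9, -3, -31), (308, 10, -1, -32), (312, 10, 0, -31), (316, 10, 2, -32), (320, 9, 3, -31), (324, 10, 5, -32), (328, 10, 7, -31), (332, -15, 12, 15), (336, -98, 26, 166)]
256 [(300, 0, -6, -18), (304, 10, -3, -36), (308, 10, -1, -35), (312, 10, 0, -35), (316, 10, 2, -36), (320, 10, 3, -35), (324, 10, 5, -36), (328, 10, 7, -35), (332, -17, 12, 13), (336, -103, 26, 165)]
260 [(300, 10, -5, -39), (304, 9, -3, -38), (308, 10, -1, -39), (312, 10, 0, -39), (316, 9, 2, -38), (320, 9, 3, -38), (324, 10, 5, -39), (328, 9, 7, -38), (332, 5, 9, -31), (336, 6, 11, -33)]
```

The shut fingertips sit about 24 mm behind the reported TCP (open tips about 36 mm), so they were just above the bar. I'll open, go down 23 mm more and regrip.

```bash
python3 -m creep '[[[0,0,-3,0,0,0,0],[0,0,-3,0,0,0,0],[0,0,-3,12,0,0,0],[0,0,-3,23,0,0,0],[1,0,-3,23,0,0,0],[1,0,-3,23,0,0,0],[1,0,-3,23,0,0,0],[1,0,-3,23,0,0,0]]]' 30
python3 - <<'E'
from h import *
o=get_obs();R0=o['tcp_rot'];p0=o['eef_pos']
E=ext();G=.0395;HINGE=HINGE
b=HINGE+E@[-.1,.0018,.041];G=p0[2]*-1+b[2];g=p0-R0[:,2]*G;q=E.T@(g-HINGE);print(q,G)
r=np.hypot(q[0],q[2]);th0=np.arctan2(q[2],-q[0])
for dd in range(8,121,8):
    dth=np.radians(dd);t=th0+dth;gp=HINGE+E@[-r*np.cos(t),q[1],r*np.sin(t)]
    tilt=min(dth*.35,.65);R=Ro.from_rotvec(E[:,1]*tilt).as_matrix()@R0
    print(dd,gp.round(3),*rel(gp+R[:,2]*G,R,o))
E
```

```text
time: 3.35
eef_pos: [0.4474, 0.1939, 0.1415]
tcp_rot: [[-0.191, -0.982, 0.0], [-0.982, 0.191, -0.0], [0.0, -0.0, -1.0]]
contact_force: [1.6, 0.3, -2.5]
gripper_width: 0.104
grasp_force: 29.2
[-0.09789783  0.00170111  0.041     ] 0.03945761420295646
8 [0.454 0.193 0.194] [  0.   -4.7 -13.3] [-0.049  0.    -0.   ]
16 [0.462 0.191 0.206] [  0.  -11.3 -25.6] [-0.098  0.    -0.   ]
24 [0.472 0.189 0.217] [  0.  -19.4 -36.7] [-0.147  0.    -0.   ]
32 [0.483 0.187 0.227] [  0.  -29.  -46.4] [-0.195  0.    -0.   ]
40 [0.496 0.185 0.234] [ -0.  -39.7 -54.5] [-0.244  0.    -0.   ]
48 [0.509 0.182 0.24 ] [ -0.  -51.5 -60.8] [-0.293  0.    -0.   ]
56 [0.523 0.179 0.244] [ -0.  -63.9 -65.3] [-0.342  0.    -0.   ]
64 [0.538 0.176 0.246] [ -0.  -76.8 -67.9] [-0.391  0.    -0.   ]
72 [0.552 0.174 0.246] [ -0.  -89.9 -68.5] [-0.44  0.   -0.  ]
80 [0.566 0.171 0.244] [  -0.  -102.8  -67.1] [-0.489  0.    -0.   ]
88 [0.58  0.168 0.239] [  -0.  -115.3  -63.8] [-0.538  0.    -0.   ]
96 [0.594 0.166 0.233] [  -0.  -127.1  -58.6] [-0.586  0.    -0.   ]
104 [0.606 0.163 0.225] [  -0.  -138.   -51.7] [-0.635  0.    -0.   ]
112 [0.617 0.161 0.215] [  -0.  -148.7  -42.4] [-0.65  0.   -0.  ]
120 [0.626 0.159 0.204] [  -0.  -158.5  -31.2] [-0.65  0.   -0.  ]
```

Gripped (opening ~9 mm, 29 N). First half of the arc.

```bash
python3 -m creep '[[[1,0,-5,-13,-0.05,0,0],[1,0,-11,-26,-0.1,0,0],[1,0,-19,-37,-0.15,0,0],[1,0,-29,-47,-0.2,0,0],[1,0,-40,-55,-0.245,0,0],[1,0,-52,-61,-0.295,0,0],[1,0,-64,-66,-0.34,0,0],[1,0,-70,-67.5,-0.365,0,0]]]' 30
python3 - <<'E'
from h import *
o=get_obs();print(o['qpos'].round(2) if hasattr(o['qpos'],'round') else o['qpos'])
p,d=snapshot('scene');cv2.imwrite('pics/s3.png',cv2.resize(p[150:310,270:450,::-1],(720,600),interpolation=2)[:,:])
E=ext();R0=tool(YAW);P0=np.array([.4474,.1939,.1415]);G=.0395
q=E.T@(P0-R0[:,2]*G-HINGE);r=np.hypot(q[0],q[2]);th0=np.arctan2(q[2],-q[0])
for dd in range(64,121,7):
    dth=np.radians(dd);t=th0+dth;gp=HINGE+E@[-r*np.cos(t),q[1],r*np.sin(t)]
    tilt=min(dth*.35,.62);R=Ro.from_rotvec(E[:,1]*tilt).as_matrix()@R0
    print(dd,gp.round(3),*rel(gp+R[:,2]*G,R,o))
E
```

```text
time: 4.35
eef_pos: [0.5157, 0.1808, 0.2122]
tcp_rot: [[-0.189, -0.917, -0.35], [-0.982, 0.176, 0.069], [-0.002, 0.357, -0.934]]
contact_force: [-5.0, 1.5, 16.0]
gripper_width: 0.099
grasp_force: 30.3
[ 0.46  0.5   0.51 -0.23 -1.87 -0.68]
64 [0.538 0.176 0.246] [ 0.2 -7.7 -0.1] [-0.026  0.001  0.002]
71 [0.55  0.174 0.246] [  0.2 -18.2  -4.7] [-0.069  0.001  0.002]
78 [0.563 0.171 0.244] [  0.3 -29.1  -7.9] [-0.111  0.001  0.002]
85 [0.575 0.169 0.241] [  0.3 -40.3  -9.7] [-0.154  0.001  0.002]
92 [0.587 0.167 0.236] [  0.3 -51.6  -9.9] [-0.197  0.001  0.002]
99 [0.598 0.165 0.23 ] [  0.3 -62.8  -8.6] [-0.24   0.001  0.002]
106 [0.609 0.163 0.223] [  0.4 -74.7  -5.6] [-0.255  0.001  0.002]
113 [0.618 0.161 0.214] [  0.4 -86.8  -0.9] [-0.255  0.001  0.002]
120 [0.626 0.159 0.204] [  0.4 -98.2   5.3] [-0.255  0.001  0.002]
```

View pics/s3.png

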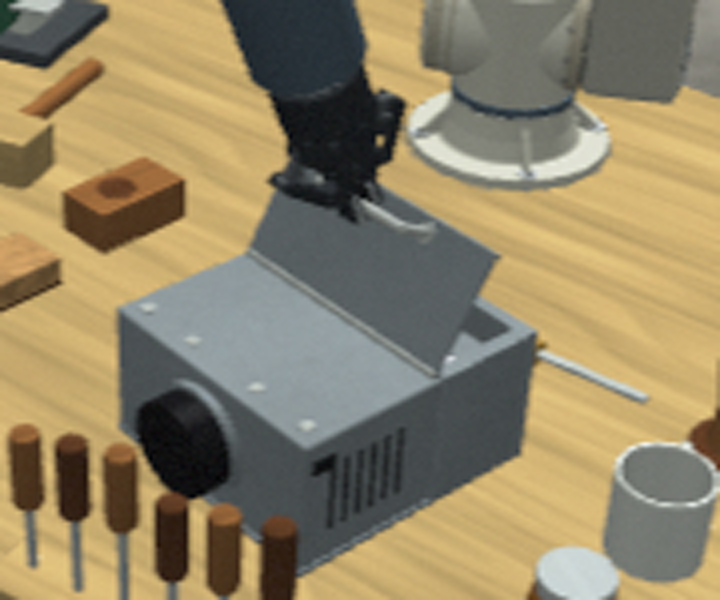

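The flap is about 65° up, still held by the bar, and the well is opening at (490,320). I'll continue the arc to ~115° with 2 mm more radius.

```bash
python3 -m creep '[[[1,0,-8,-2,-0.026,0,0],[1,0,-18,-6.5,-0.07,0,0],[1,0,-29.5,-10,-0.11,0,0],[1,0,-41,-12,-0.155,0,0],[1,0,-52.5,-12,-0.2,0,0],[1,0,-64,-10.5,-0.24,0,0],[1,0,-76,-7.5,-0.26,0,0],[1,0,-88,-3,-0.26,0,0]]]' 30
python3 - <<'E'
from h import *
o=get_obs();print(o['qpos'])
p,d=snapshot('scene');cv2.imwrite('pics/s4.png',cv2.resize(p[130:310,270:450,::-1],(600,600),interpolation=2))
E
```

```text
time: 5.4
eef_pos: [0.5995, 0.1648, 0.1821]
tcp_rot: [[-0.191, -0.8, -0.569], [-0.982, 0.154, 0.113], [-0.003, 0.58, -0.814]]
contact_force: [5.0, 0.7, 8.9]
gripper_width: 0.101
grasp_force: 33.4
[ 0.31966159  0.91136293  1.13086165 -0.39612018 -2.30498311 -0.7010716 ]
```

View pics/s4.png

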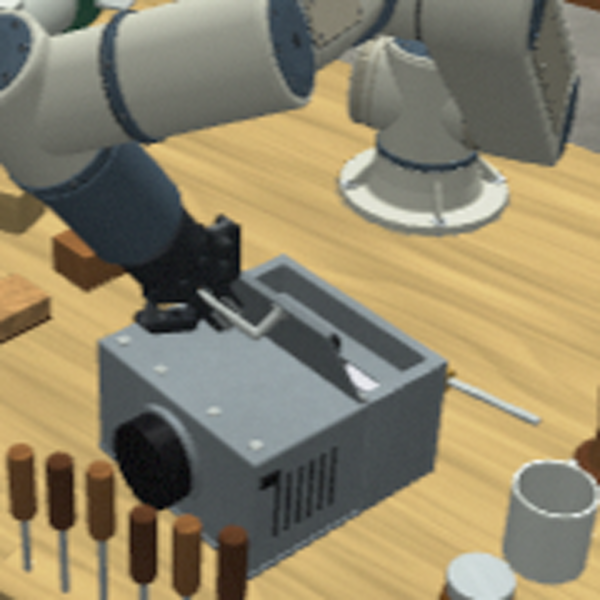

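The flap is past upright at roughly 115°, and the plate shows in the well at (360,380). Next: release, back off along the tool axis, and hover over the slot.

Run:
```python
from h import *
o=get_obs();R=o['tcp_rot'];p=o['eef_pos']
print(rel(p-R[:,2]*.065,R,o))
for q,t in(([.62,.160,.27],.45),([.58,.168,.28],.27),([.535,.177,.27],.09),([.489,.184,.26],0)):print(rel(q,tool(YAW,t),o))
```

```text
(array([ -0.,   0., -65.]), array([0., 0., 0.]))
(array([  0.6,  35.7, -84.6]), array([ 0.169,  0.003, -0.   ]))
(array([  0.4,  74.7, -69.1]), array([ 0.349,  0.003, -0.001]))
(array([  0.2, 106.3, -34.3]), array([ 0.529,  0.003, -0.001]))
(array([  2.3, 138.3,   0.8]), array([ 0.619,  0.003, -0.001]))
```

```bash
python3 -m creep '[[[0.4,0,0,0,0,0,0],[0.4,0,0,0,0,0,0],[0.4,0,0,-40,0,0,0],[0.4,0,0,-65,0,0,0],[0.4,0,36,-85,0.17,0,0],[0.4,0,75,-69,0.35,0,0],[0.4,0,106,-34,0.53,0,0],[0.4,2,138,1,0.62,0.003,0]]]'
python3 - <<'E'
from h import *
o=get_obs();p,d=snapshot('wrist');cv2.imwrite('pics/w5.png',p[:,:,::-1])
pose=(o['eef_pos'],o['tcp_rot']);W,uv=cloud(camera_info('wrist'),d,pose=pose);np.savez('w5.npz',W=W,uv=uv)
q=(W-HINGE)@ext()*1e3
k=(q[:,2]>-22)&(q[:,2]<-3)&(abs(q[:,0]+55)<20)&(abs(q[:,1])<40)
print('tab',k.sum(),np.percentile(q[k],[3,50,97],axis=0).round(1))
k=(q[:,2]>-45)&(q[:,2]<-30)&(abs(q[:,0]+55)<45)&(abs(q[:,1])<110);print('floor',k.sum(),np.percentile(q[k],[3,50,97],axis=0).round(1))
k=(q[:,2]>60)&(q[:,2]<115)&(q[:,0]>0)&(q[:,0]<80)&(abs(q[:,1])<115);print('flap edge',k.sum(),np.percentile(q[k],[3,50,97],axis=0).round(1))
E
```

```text
time: 6.45
eef_pos: [0.5364, 0.1872, 0.274]
tcp_rot: [[-0.208, -0.964, -0.165], [-0.978, 0.205, 0.034], [0.001, 0.169, -0.986]]
contact_force: [0.7, 2.0, 1.7]
gripper_width: 0.299
grasp_force: 0.0
tab 485 [[-59.2 -15.7 -19.9]
 [-53.7   1.7  -7.2]
 [-50.2  22.   -5.6]]
floor 14610 [[-95.8 -98.9 -38.2]
 [-52.4 -15.6 -36.5]
 [-12.3 102.5 -34. ]]
flap edge 16166 [[  33.8 -109.2   62.2]
 [  48.2  -33.3   84.4]
 [  77.9   70.6  103.8]]
```

View pics/w5.png

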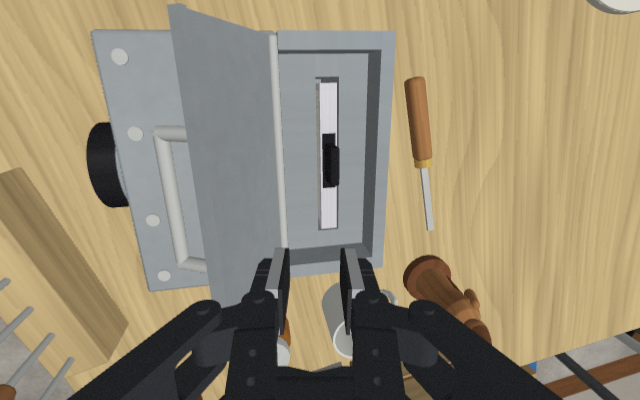

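The wrist view shows the flap standing back by itself at ~115° and the plate (white) in the slot from (325,80) to (328,228), with its black tab at (331,160). The tab is where expected, at (-54.7, 2) mm from the hinge, so I'll work out the descent.

Run:
```python
from h import *
o=get_obs()
for z in(.25,.15,.0855):print(rel([.4913,.1858,z],tool(YAW),o))
```

```text
(array([ 5. , 29.4, 26.5]), array([ 0.177, -0.009, -0.015]))
(array([  4. ,  11.8, 124.9]), array([ 0.177, -0.009, -0.015]))
(array([  3.3,   0.4, 188.4]), array([ 0.177, -0.009, -0.015]))
```

```bash
python3 -m creep '[[[0.4,5,15,15,0.1,0,0],[0.4,5,29,27,0.177,-0.009,-0.015],[0.4,5,23,60,0.177,-0.009,-0.015],[0.4,4,17,95,0.177,-0.009,-0.015],[0.4,4,17,95,0.177,-0.009,-0.015],[0.4,4,17,95,0.177,-0.009,-0.015],[0.4,4,17,95,0.177,-0.009,-0.015],[0.4,4,17,95,0.177,-0.009,-0.015]]]'
python3 - <<'E'
from h import *
o=get_obs();p,d=snapshot('wrist')
pose=(o['eef_pos'],o['tcp_rot']);W,uv=cloud(camera_info('wrist'),d,pose=pose)
q=(W-HINGE)@ext()*1e3
k=(q[:,2]>-26)&(q[:,2]<-3)&(abs(q[:,0]+55)<15)&(abs(q[:,1])<40)&(p[uv[:,1],uv[:,0]].mean(1)<60)
print('tab',k.sum(),np.percentile(q[k],[3,50,97],axis=0).round(1))
t=(W-pose[0])@pose[1]*1e3;k=(t[:,2]<-28)&(t[:,2]>-42)&(abs(t[:,1])<25);L=k&(t[:,1]<0);Rr=k&(t[:,1]>0);print('inner faces',np.percentile(t[L,1],95),np.percentile(t[Rr,1],5),'tip z',np.percentile(t[k,2],99))
for z in(.0855,):print(rel([.4913,.1858,z],tool(YAW),o))
E
```

```text
time: 7.5
eef_pos: [0.5047, 0.1901, 0.1845]
tcp_rot: [[-0.195, -0.981, 0.007], [-0.981, 0.195, 0.008], [-0.01, -0.005, -1.0]]
contact_force: [-0.2, -0.4, -0.3]
gripper_width: 0.299
grasp_force: 0.0
tab 762 [[-59.2 -16.  -24.1]
 [-54.7   1.   -6.9]
 [-50.3  21.2  -5.5]]
inner faces -11.377476649481862 14.141480254480404 tip z -28.237855867474906
(array([ 7.8, 12.8, 98.9]), array([-0.005,  0.01 , -0.004]))
```

```bash
python3 -m creep '[[[0.4,8,13,0,-0.005,0.01,-0.004],[0.4,8,13,30,-0.005,0.01,-0.004],[0.4,8,13,65,-0.005,0.01,-0.004],[0.4,8,13,88,-0.005,0.01,-0.004],[0.4,8,13,99,-0.005,0.01,-0.004],[1,8,13,99,-0.005,0.01,-0.004],[1,8,13,99,-0.005,0.01,-0.004],[1,8,13,99,-0.005,0.01,-0.004]]]' 60
```

```text
time: 8.55
eef_pos: [0.4907, 0.1856, 0.0852]
tcp_rot: [[-0.19, -0.982, -0.001], [-0.982, 0.19, -0.001], [0.001, 0.001, -1.0]]
contact_force: [1.1, 0.9, -1.4]
gripper_width: 0.105
grasp_force: 59.9
```

```bash
python3 -m creep '[[[1,0,0,-10,0,0,0],[1,0,0,-35,0,0,0],[1,0,0,-65,0,0,0],[1,0,0,-95,0,0,0],[1,0,0,-125,0,0,0],[1,0,0,-155,0,0,0],[1,0,0,-180,0,0,0],[1,0,0,-190,0,0,0]]]' 60
python3 - <<'E'
from h import *
o=get_obs();p,d=snapshot('wrist');pose=(o['eef_pos'],o['tcp_rot']);W,uv=cloud(camera_info('wrist'),d,pose=pose)
s,_=snapshot('scene');cv2.imwrite('pics/w6.png',np.hstack([p[:,120:520,::-1],s[70:270,240:440,::-1].repeat(2,0).repeat(2,1)]))
t=(W-pose[0])@pose[1]*1e3
k=(abs(t[:,1])<30)&(t[:,2]>-15)&(t[:,2]<120)&(abs(t[:,0])<100);print(k.sum(),np.percentile(t[k],[1,50,99],axis=0).round(1))
E
```

```text
time: 9.55
eef_pos: [0.4913, 0.1858, 0.2767]
tcp_rot: [[-0.191, -0.982, 0.001], [-0.982, 0.191, 0.001], [-0.001, -0.001, -1.0]]
contact_force: [0.0, 0.5, -2.3]
gripper_width: 0.107
grasp_force: 60.0
191 [[ 76.7  -7.5 -10.5]
 [ 76.8   1.2  14.4]
 [ 76.8  10.   67.3]]
```

View pics/w6.png

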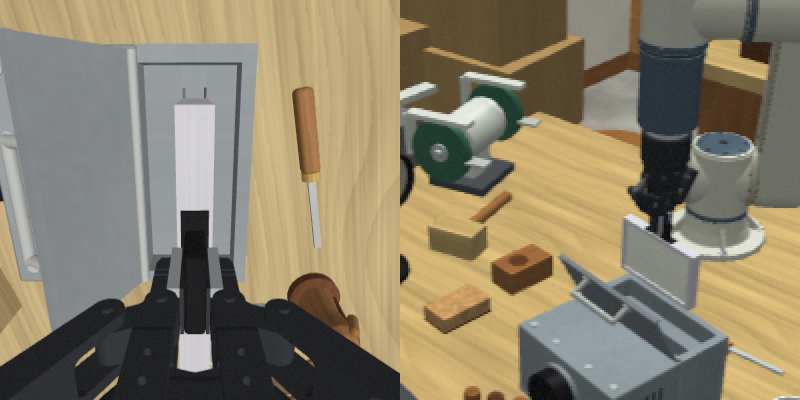

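The plate hangs upright in the fingers, clear of the slot (right half, (660,262)), and the flap is still standing back. In the tool frame the plate's centre is at about (-3, 1, 30) mm. Now the carry.

Run:
```python
from h import *
o=get_obs();c=np.array([-3.2,1.2,30])/1e3;a=np.radians
for C,y in(([.480,.09,.25],-11),([.485,.0,.25],-35),([.51,-.1,.245],-60),([.54,-.17,.235],-81.2),([.5563,-.207,.235],-81.2)):
    R=tool(a(y));print(C,rel(np.array(C)-R@c,R,o))
```

```text
[0.48, 0.09, 0.25] (array([99.3, -8.6, -4.5]), array([-0., -0.,  0.]))
[0.485, 0.0, 0.25] (array([186.9, -29.3,  -4.5]), array([-0.   , -0.   ,  0.419]))
[0.51, -0.1, 0.245] (array([279.9, -71.5,   0.5]), array([-0.   , -0.   ,  0.855]))
[0.54, -0.17, 0.235] (array([ 342.1, -113.3,   10.5]), array([-0.   , -0.   ,  1.225]))
[0.5563, -0.207, 0.235] (array([ 375.3, -136.3,   10.5]), array([-0.   , -0.   ,  1.225]))
```

```bash
python3 -m creep '[[[1,20,-1,-4,0,0,0],[1,60,-4,-4,0,0,0],[1,100,-9,-4,0,0,0.05],[1,140,-17,-4,0,0,0.18],[1,180,-28,-4,0,0,0.34],[1,215,-42,-4,0,0,0.5],[1,245,-55,-4,0,0,0.65],[1,262,-63,-2,0,0,0.76]]]' 60
python3 - <<'E'
from h import *
o=get_obs();c=np.array([-3.2,1.2,30])/1e3
for C,y in(([.54,-.17,.235],-81.2),([.5563,-.207,.235],-81.2)):
    R=tool(np.radians(y));print(C,rel(np.array(C)-R@c,R,o))
E
```

```text
time: 10.65
eef_pos: [0.5017, -0.0859, 0.276]
tcp_rot: [[-0.818, -0.575, -0.003], [-0.575, 0.818, -0.002], [0.004, 0.001, -1.0]]
contact_force: [0.3, 0.3, -1.9]
gripper_width: 0.104
grasp_force: 59.9
[0.54, -0.17, 0.235] (array([ 20.5, -90.4,  11. ]), array([-0.   , -0.004,  0.46 ]))
[0.5563, -0.207, 0.235] (array([  28.4, -130.1,   11. ]), array([-0.   , -0.004,  0.46 ]))
```

```bash
python3 -m creep '[[[1,5,-20,3,0,0,0.08],[1,10,-45,6,0,0,0.2],[1,16,-70,9,0,-0.002,0.33],[1,21,-95,11,0,-0.004,0.43],[1,26,-115,11,0,-0.004,0.46],[1,28,-127,11,0,-0.004,0.46],[1,28,-130,11,0,-0.004,0.46],[1,28,-130,11,0,-0.004,0.46]]]' 60
python3 - <<'E'
from h import *
o=get_obs();R=o['tcp_rot'];print(o['contact_force'])
out=[]
for n in('scene','top'):
    p,d=snapshot(n);i=camera_info(n);np.save(n+'7.npy',d);cv2.imwrite(n+'7.png',p[:,:,::-1]);out.append(p)
    W,uv=cloud(i,d);t=(W-o['eef_pos'])@R*1e3
    k=(abs(t[:,0])<90)&(t[:,1]>-25)&(t[:,1]<25)&(t[:,2]>-25)&(t[:,2]<85)
    print(n,k.sum(),np.percentile(t[k],[2,50,98],axis=0).round(1))
    if k.sum()>300:
        b=k&(t[:,2]>0)&(t[:,2]<72);m=t[b]
        # +y/-y face plane
        A=np.c_[m[:,0],m[:,2],np.ones(len(m))];g=np.abs(m[:,1]-np.median(m[:,1]))<4
        print('face y=ax+bz+c',np.linalg.lstsq(A[g],m[g,1],rcond=None)[0].round(4),g.sum())
s=out[0][90:290,140:340,::-1].repeat(2,0).repeat(2,1);u=out[1][110:260,360:510,::-1]
cv2.imwrite('pics/f7.png',np.hstack([s,cv2.resize(u,(400,400),interpolation=2)]))
E
```

```text
time: 11.65
eef_pos: [0.5551, -0.2055, 0.2657]
tcp_rot: [[-0.987, -0.159, 0.002], [-0.159, 0.987, 0.0], [-0.002, 0.0, -1.0]]
contact_force: [-0.0, 0.2, -1.4]
gripper_width: 0.103
grasp_force: 59.9
[-0.0130411   0.19251259 -1.36033579]
scene 839 [[-85.3  -9.8 -23.3]
 [-16.4   3.1  23.2]
 [ 73.3   9.4  73.9]]
face y=ax+bz+c [-3.0000e-04  1.0000e-04  3.1413e+00] 466
top 519 [[-79.   -6.6 -22.1]
 [ 28.4   6.6   9.3]
 [ 78.6  10.8  75.2]]
face y=ax+bz+c [-3.5000e-03  6.7000e-03  7.1736e+00] 231
```

View pics/f7.png

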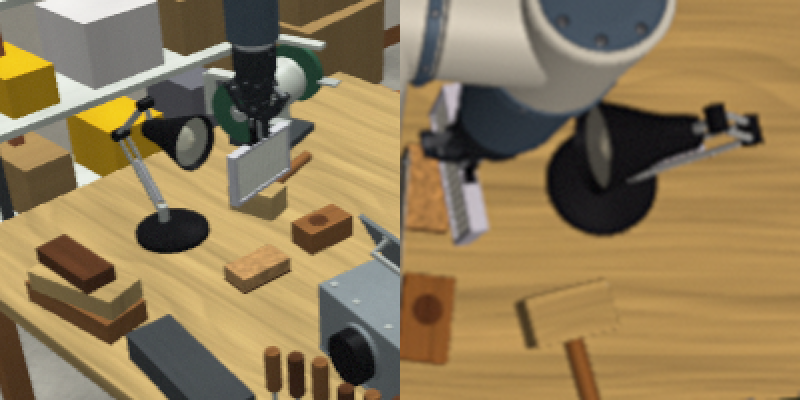

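The plate hangs in front of the shade, parallel to its mouth by eye: plate at (262,160) and shade at (185,140) on the left, and (465,170) against (595,145) on the right. Flap, sander, blank and mallet look undisturbed. One numeric check of the lamp axis and distance, using the shade's rim.

Run:
```python
from h import *
i=camera_info('top');d=np.load('top0.npy');W,uv=cloud(i,d,(415,135,470,205))
k=(W[:,2]>.2)&(W[:,2]<.31)&(W[:,1]>-.43)&(W[:,0]>.5)&(W[:,0]<.66);S=W[k]
P=[]
for x in np.arange(.53,.64,.008):
    m=S[abs(S[:,0]-x)<.004]; m=m[m[:,2]>.235]
    if len(m)>5:
        r=m[np.argsort(m[:,1])[-3:]].mean(0);P.append(r);
P=np.array(P);print(P.round(3))
# cone fit: exclude the inside of the mouth iteratively
def f(p,W):
    x0,z0,a,r0,b=p;D=np.array([-np.sin(a),np.cos(a)]);q=W[:,:2]-[x0,-.40];s=q@D;t=q@np.array([D[1],-D[0]]);return np.hypot(t,W[:,2]-z0)-(r0+b*s)
x=[.587,.235,.15,.037,.35]
for tol in(.01,.006,.004,.003):
    e=f(x,S);r=least_squares(f,x,args=(S[abs(e)<tol],),loss='soft_l1',f_scale=.001);x=r.x;print(len(S[abs(e)<tol]),x.round(4),np.degrees(x[2]).round(2))
o=get_obs();R=o['tcp_rot'];c=o['eef_pos']+R@np.array([-.0032,.0012,.029]);a=x[2];D=np.array([-np.sin(a),np.cos(a)])
print('plate centre',c,'lateral offset from axis',((c[:2]-[x[0],-.4])@[D[1],-D[0]]),'along from y=-.4 pt',(c[:2]-[x[0],-.4])@D,'rim along',(P[:,:2]-[x[0],-.4])@D,'yaw err deg',np.degrees(np.arccos(abs(R[:2,1]@D))))
```

```text
[[ 0.53  -0.363  0.245]
 [ 0.537 -0.362  0.265]
 [ 0.545 -0.361  0.275]
 [ 0.555 -0.361  0.282]
 [ 0.564 -0.359  0.285]
 [ 0.571 -0.356  0.289]
 [ 0.579 -0.356  0.288]
 [ 0.587 -0.356  0.288]
 [ 0.595 -0.354  0.286]
 [ 0.603 -0.353  0.284]
 [ 0.61  -0.352  0.28 ]
 [ 0.619 -0.35   0.271]
 [ 0.626 -0.347  0.265]]
683 [0.5875 0.2366 0.152  0.0373 0.3496] 8.71
671 [0.5876 0.2364 0.152  0.0375 0.3494] 8.71
661 [0.5876 0.2363 0.1521 0.0376 0.3486] 8.72
645 [0.5876 0.2362 0.1513 0.0376 0.3486] 8.67
plate centre [ 0.55817384 -0.20350808  0.23705263] lateral offset from axis 0.0005550570762930425 along from y=-.4 pt 0.198679260056673 rim along [0.04492931 0.04548532 0.04506371 0.04353931 0.04372529 0.04574354
 0.04459061 0.04368831 0.04439955 0.04367876 0.04399724 0.04487443
 0.04624009] yaw err deg 0.4939414714078075
```

The plate is 154 mm from the mouth, 0.6 mm off axis, 2 mm high and 0.5° off square. A small trim, settle, then hand in.

```bash
python3 -m creep '[[[1,0,-1,1,0,0,0],[1,0,-3,2,0,0,0],[1,0,-3,2,0,0,0],[1,0,-3,2,0,0,0],[1,0,-3,2,0,0,0],[1,0,-3,2,0,0,0],[1,0,-3,2,0,0,0],[1,0,-3,2,0,0,0]]]' 60
python3 - <<'E'
from h import *
o=get_obs();print(abs(np.array(o['qvel'])).max(),o['grasp_force'])
i=camera_info('top');d0=np.load('top0.npy')
_,d=snapshot('scene');i=camera_info('scene');W,uv=cloud(i,d);q=(W-HINGE)@ext()*1e3
k=(q[:,2]>60)&(q[:,2]<125)&(q[:,0]>-20)&(q[:,0]<90)&(abs(q[:,1])<112);print('flap',k.sum(),np.percentile(q[k],[3,50,97],axis=0).round(1))
if abs(np.array(o['qvel'])).max()<.01 and k.sum()>50: print(hand_in())
E
```

```text
time: 12.75
eef_pos: [0.5557, -0.2087, 0.2638]
tcp_rot: [[-0.987, -0.158, 0.002], [-0.158, 0.987, 0.0], [-0.002, -0.0, -1.0]]
contact_force: [0.7, 0.3, -1.6]
gripper_width: 0.104
grasp_force: 59.9
0.0005469982536718742 59.90922689437866
flap 507 [[  40.  -102.9   62.3]
 [  57.5    8.3   87.5]
 [  87.9  105.2  106.8]]
the job is handed in; nothing more can be done
None
```

The job is handed in at about 13 s: the flap stands open at about 115°, and the gripper holds the filter plate still and upright in the beam, about 151 mm from the shade's mouth, centred within about 1 mm and within 1° of square; I saw no contact with the lamp and nothing else on the bench moved.

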